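# Clear an offcut from the drilling fixture and load the walnut blank

## Task

A short pale pine offcut has been left in the drilling fixture, the aluminium plate with four red corner stops. Throw the offcut into the orange scrap bin, then set the dark walnut blank (not the pale one of the same size) down gently between the four stops, flat on the plate with its long side along the plate's long side; do not drop it in. Let go of both.

Things in the scene. Friction and masses are not known exactly. Their poses are not given: they have to be found in the camera images.
- blank_center (a point): Centre of the dark walnut blank, a loose block 100 long (its x axis) by 50 wide (y) by 45 high (z, up), 0.1 to 0.2 kg, lying flat on the bench, centre 22.5 mm above it. A pale block of the same size lies at least 150 mm away and is not needed. Grip across the 50 mm width; nothing stands within 80 mm of its centre.
- offcut_center (a point): Centre of the pale pine offcut, a loose block 60 long (its x axis) by 34 wide (y) by 45 high (z, up), under 0.1 kg, lying flat on the fixture's plate between the red stops, its long side roughly along the plate's. Grip across the 34 mm width.
- nest (a point): Nest centre, on the top face of the fixed aluminium plate (180 x 130 x 12), 12 mm above the bench; x along its long side, z up. Four red L-shaped corner stops, 12 high and 10 thick, enclose 120 (x) by 70 (y): 10 mm play round the blank. Between stops the long sides are open over their middle 80 mm, the short sides over 40 mm, so fingers can go down to the plate beside a block.
- scrap_bin_in (a point): Centre of the inner floor of the fixed, empty orange scrap bin, 5 mm above the bench; open top, outside 190 (x) by 150 (y) by 70 high, walls 5 thick, z up. The offcut may be dropped in from just above the rim.

How it is judged (in metres and radians):
On the way:
1. the offcut lies in the scrap bin, let go (x of offcut_center in the frame of scrap_bin_in between -0.09 and 0.09 m and y of offcut_center in the frame of scrap_bin_in between -0.07 and 0.07 m and z of offcut_center in the frame of scrap_bin_in below 0.06 m and contact force between offcut and the fingers below 0.1 N), for 0.2 s.
At the end, for the whole second after the job is handed in: Offcut at rest in the scrap bin (centre inside the walls, under 60 mm over its floor). Walnut blank at rest flat on the plate between the stops: centre within 14 mm of the nest centre in x and y and under 27 mm above the plate, long side along it within 20 degrees, tilt under 5 degrees (x of offcut_center in the frame of scrap_bin_in between -0.09 and 0.09 m and y of offcut_center in the frame of scrap_bin_in between -0.07 and 0.07 m and z of offcut_center in the frame of scrap_bin_in below 0.06 m and x of blank_center in the frame of nest between -0.014 and 0.014 m and y of blank_center in the frame of nest between -0.014 and 0.014 m and z of blank_center in the frame of nest below 0.027 m and angle between the x axis of blank_center and the x axis of nest, either way round below 0.35 rad and angle between blank_center's own z axis and vertical below 0.09 rad and linear speed of each of blank, offcut below 0.02 m/s); the robot touches nothing.
It fails at once if the walnut blank dropped over the fixture: let go with its underside more than about 25 mm above the plate (horizontal distance between blank_center and nest below 0.08 m and z of blank_center in the frame of nest above 0.048 m and contact force between blank and the fingers below 0.05 N).
It also fails if it takes over 54 s, if anything falls off the work surface, if the arm or the gripper's body presses on something with over 40 N, if the wrist force passes 120 N, or if a joint passes its speed limit or range.

## Robot

A 6-joint arm with a two-finger parallel gripper is mounted at the origin on the work surface. World frame = base frame: x ahead of the robot, y to its left, z up, the work surface at z = 0. Lengths are in m, angles in degrees, forces in N, time in s.
With the tool pointing down it reaches from about 0.375 to 0.75 m from the base axis. Payload 9 kg.
Tool frame: the origin (TCP) lies where the fingers leave the gripper's body, on its centre line; the fingertips stand 73 mm ahead of it and the grasp point (between the pads) lies 54 mm ahead of it (robot.tip_reach is the distance from the TCP to the fingertips, in m); z points along the fingers, y is the direction in which the jaws open and shut (so a half turn about z gives the same grasp; the last joint's range is limited). The gripper opens to 85 mm and grips with 20 to 120 N. Pads are 22 mm wide; open, the fingers measure 114 mm over their backs; the gripper's body (76 mm by 85 mm) begins 54 mm behind the grasp point. The pads swing forward as they close: fully open they stand 13 mm farther back than shut.
Start: joints at [52.271, 5.964, 5.575, 89.605, 0, 77.527], TCP at [0.256, 0.543, 0.304] pointing down, gripper open.
Joint ranges: [-171.21, 171.21], [-48.23, 106.86], [-62.78, 66.21], [-105.2, 120.99], [-86.42, 89.51], [-180, 180]. Speed limits (degrees/s): [127.2, 127.2, 147.25, 180, 180, 180].

## Interface

Orientations are given as [roll, pitch, yaw] about the fixed x, y, z axes, in that order (R = Rz(yaw) Ry(pitch) Rx(roll)).
In Python, from plant import robot gives the robot as it stands. Calls block until the motion is done:
- robot.move_pose(position, orientation): joint-space move of the TCP to a pose.
- robot.line_to(position, vel=0.15, rotation=None, guard=None): straight line of the TCP; rotation=None keeps the orientation; vel is the mean speed in m/s. With guard (N) it stops when the force on the tool has changed by that much, and returns True; else False.
- robot.goto_joints(angles): joint-space move.
- robot.set_gripper(opening): finger opening in m; the grip force is fixed at half the most; returns when the fingers have stopped.
- robot.pause(seconds).
- robot.ik(position, orientation): joint angles nearest the present ones, or None.
- robot.observe(): the state.
- robot.grab_frame(name): name is "side" or "top"; returns the picture (384x512x3 uint8, blue, green, red); there is no depth.
- robot.get_calibration(name): a dict with "vertical_fov" (degrees; the focal length in pixels is half the picture's height over the tangent of half this angle, whatever the lens; pixels are square), "cx", "cy" (the principal point, pixels), "rvec" (rotation vector, rad) and "tvec" (3), from world to camera coordinates, as OpenCV has them. Camera axes: x right, y down, z forward; pixel columns grow to the right and rows downward; lengths in m; the calibration is good to about 2 mm. A picture is of the moment at which its call begins. get_calibration takes no time and is no camera call.
A pose or a line that the arm cannot do raises robot.IKError and nothing moves.
- robot.job_done(): hands the job in, once; it reports no verdict.
The state is a dict: "time": time; "q": joint angles; "qvel": joint speeds; "joint_torque": joint torques, N m; "tool_pos": TCP position; "tcp_rot": TCP orientation; "ft_force": force on the tool from outside, world axes, zero at the start; "torque": the same for the moment, N m; "gripper_width": finger opening in m.
Only numpy, scipy, OpenCV 4.12 (cv2) and the standard library are available. Lean on these libraries where they do the work, as an engineer would, in place of code of your own. Each camera call takes 0.05 s, during which the arm holds its last target.

## Working session

There is one attempt and no reset: what is moved stays moved. The work goes in short steps, each a Python script; the robot and the scene stay as the last script left them, time stands still between calls to the robot, and variables do not carry over. Pictures are saved under pics/ and viewed, and the job is handed in when it is done.

```bash
mkdir -p pics; ls; python3 - <<'E'
from plant import robot
import cv2
for n in("top","side"):
    cv2.imwrite(f"pics/{n}0.png",robot.grab_frame(n)); print(n,robot.get_calibration(n))
s=robot.observe();print(s["time"],s["tool_pos"],s["tcp_rot"],s["gripper_width"])
E
```

```text
pics
top {'vertical_fov': 52.656802622070884, 'cx': 252.0718847003099, 'cy': 195.62376904950798, 'rvec': array([ 2.15890192, -2.13608197,  0.08260715]), 'tvec': array([0.025665  , 0.52123368, 0.97795503])}
side {'vertical_fov': 47.09687120218848, 'cx': 260.9269211035894, 'cy': 199.1587224173094, 'rvec': array([ 2.30420568e+00, -3.59164639e-02, -1.42426684e-03]), 'tvec': array([-0.50877604,  0.07716759,  0.94698071])}
0.1 [0.25584813 0.54250476 0.3032043 ] [-1.79936616e+02 -1.37608703e-02  1.54745113e+02] 0.08528894674328862
```

View pics/top0.png

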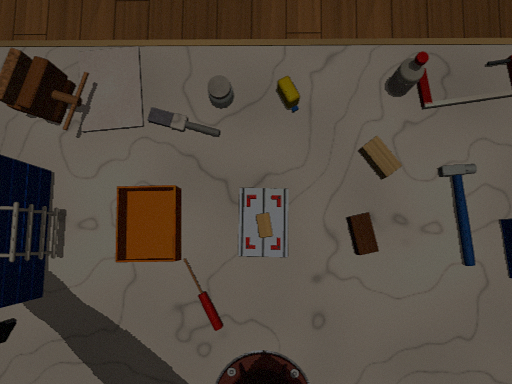

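View pics/side0.png

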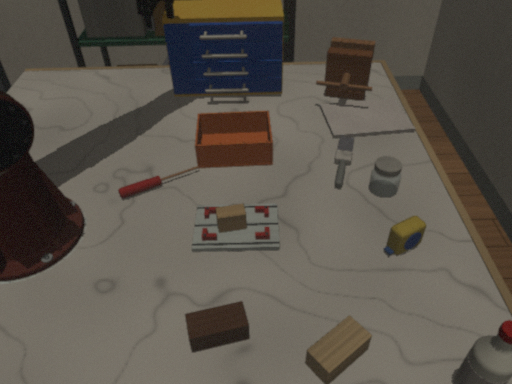

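```bash
cat > h.py <<'E'
import cv2,numpy as np
from plant import robot
def cam(n):
    c=robot.get_calibration(n);f=192/np.tan(np.radians(c["vertical_fov"]/2))
    K=np.array([[f,0,c["cx"]],[0,f,c["cy"]],[0,0,1.]]);R=cv2.Rodrigues(c["rvec"])[0]
    return K,R,np.asarray(c["tvec"],float).ravel()
def ray(n,uv,z):
    K,R,t=cam(n);uv=np.atleast_2d(np.asarray(uv,float))
    d=(np.linalg.inv(K)@np.c_[uv,np.ones(len(uv))].T).T@R
    C=-R.T@t
    return C+d*((z-C[2])/d[:,2])[:,None]
def proj(n,P):
    K,R,t=cam(n);return cv2.projectPoints(np.atleast_2d(np.asarray(P,float)),R,t,K,None)[0][:,0]
E
python3 - <<'E'
from h import *
im=cv2.imread("pics/top0.png"); s=cv2.imread("pics/side0.png")
g=lambda a:np.clip(a.astype(float)*1.7,0,255).astype(np.uint8)
a=cv2.resize(g(im[175:275,225:395]),None,fx=4.6,fy=4.6,interpolation=cv2.INTER_NEAREST)
b=cv2.resize(g(s[195:360,180:300]),None,fx=3.6,fy=3.6,interpolation=cv2.INTER_NEAREST)
cv2.imwrite("pics/z1.png",a);cv2.imwrite("pics/z2.png",b)
for n in("top","side"):
    K,R,t=cam(n);print(n,-R.T@t,K[0,0])
print(ray("top",[[263,222],[149,223],[363,233]],0.02))
print(ray("side",[[236,226],[234,140],[218,325]],0.02))
E
```

```text
top [ 0.40897559 -0.00428709  1.03027175] 387.99815662621603
side [ 0.50062791 -0.66462339  0.68500205] 440.5509419531647
[[ 0.45326654  0.00225645  0.02      ]
 [ 0.44734451  0.30132672  0.02      ]
 [ 0.42788327 -0.2547692   0.02      ]]
[[ 0.45627758 -0.00971239  0.02      ]
 [ 0.44571353  0.30994773  0.02      ]
 [ 0.42931793 -0.24623878  0.02      ]]
```

View pics/z1.png

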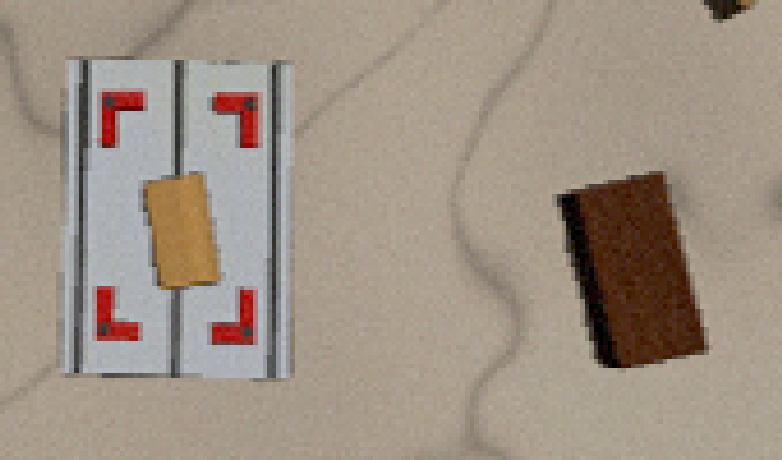

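View pics/z2.png

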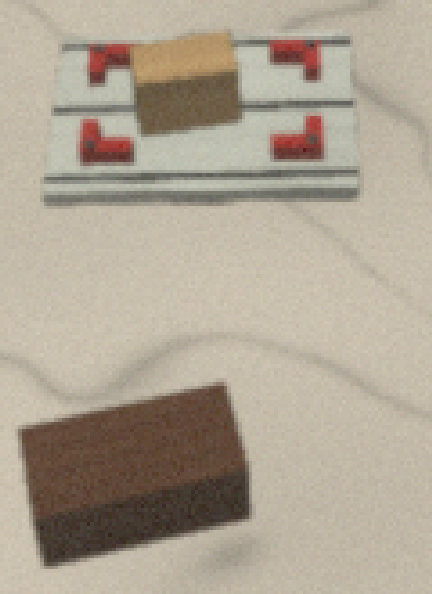

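The zooms show the offcut on the plate near top pixel (264,225), turned a little, and the walnut blank near (363,233). The nest's stops are centred near (263,222). Next I measure the top faces.

```bash
cat >> h.py <<'E'
def rect(n,mask,z):
    k=cv2.findContours(mask.astype(np.uint8),cv2.RETR_EXTERNAL,cv2.CHAIN_APPROX_NONE)[0]
    c=max(k,key=cv2.contourArea)[:,0]
    return rect_pts(n,c,z)
def rect_pts(n,c,z):
    P=ray(n,c,z)[:,:2]
    (cx,cy),(w,h),a=cv2.minAreaRect((P*1000).astype(np.float32))
    if h>w: w,h,a=h,w,a+90
    a=(a+90)%180-90
    return np.round([cx,cy,w,h,a],1), len(c)
def roi(im,x0,y0,x1,y1):
    m=np.zeros(im.shape[:2],bool);m[y0:y1,x0:x1]=1;return m
E
python3 - <<'E'
from h import *
vis=[]
for n,B,O,N,Bin in(("top",(338,205,388,262),(250,205,280,245),(236,185,292,260),(105,175,190,270)),("side",(180,298,255,352),(212,200,252,235),(190,200,285,250),(185,105,285,170))):
    im=cv2.imread(f"pics/{n}0.png");hsv=cv2.cvtColor(im,cv2.COLOR_BGR2HSV);H,S,V=[hsv[...,i].astype(int) for i in range(3)]
    red=((H<6)|(H>172))&(S>130)&roi(im,*N)
    pine=(H>8)&(H<25)&(S>80)&roi(im,*O)
    wal=(S>70)&(V<110)&((H<25)|(H>160))&roi(im,*B)
    black=(V<100)&roi(im,*B)
    org=(S>130)&((H<22)|(H>172))&roi(im,*Bin)
    for nm,m in(("pine",pine),("wal",wal),("org",org)): print(n,nm,m.sum(),np.percentile(V[m],[5,25,50,75,95]))
    if n=="side":
        vp=np.median(V[pine]); 
    p=np.argwhere(red)[:,::-1]; print("red",red.sum(),rect_pts(n,p,.024),rect_pts(n,p,.012))
    out=im.copy()
    out[red]=(255,0,255);out[pine]=(0,255,0);out[wal]=(255,255,0);out[org]=(255,0,0)
    for nm,m,z in(("pine",pine,.057),("wal",wal,.045),("org",org,.07)):
        print(n,nm,rect(n,m,z))
    vis.append(out)
cv2.imwrite("pics/m.png",cv2.resize(np.hstack([v[95:365,100:400] for v in vis]),(800,360)))
E
```

```text
top pine 317 [ 69.  94.  97. 100. 103.]
top wal 887 [12. 40. 43. 45. 50.]
top org 4921 [ 29.  63. 101. 103. 105.]
red 233 (array([454.3,   2.1, 139.9,  86.5,  -0.6]), 233) (array([454.8,   2.2, 141.6,  87.5,  -0.6]), 233)
top pine (array([4.445e+02, 3.000e-01, 5.910e+01, 3.370e+01, 9.900e+00]), 68)
top wal (array([ 425.8, -245.7,   99.6,   60.4,   13.2]), 155)
top org (array([445.7, 288.9, 189.5, 162.2,   1.6]), 273)
side pine 638 [ 60.  64.  70. 106. 110.]
side wal 1908 [37. 52. 57. 59. 62.]
side org 3896 [ 67.  70.  72.  83. 123.]
red 235 (array([ 4.555e+02, -0.000e+00,  1.362e+02,  9.340e+01, -4.000e-01]), 235) (array([ 4.547e+02,  1.200e+01,  1.387e+02,  9.510e+01, -4.000e-01]), 235)
side pine (array([447.6, -19.6,  71.2,  59.7, -80.3]), 97)
side wal (array([ 431.1, -262.1,   97.5,   71.1,   13.7]), 276)
side org (array([448. , 251.9, 234. , 186.6, -88.2]), 244)
```

View pics/m.png

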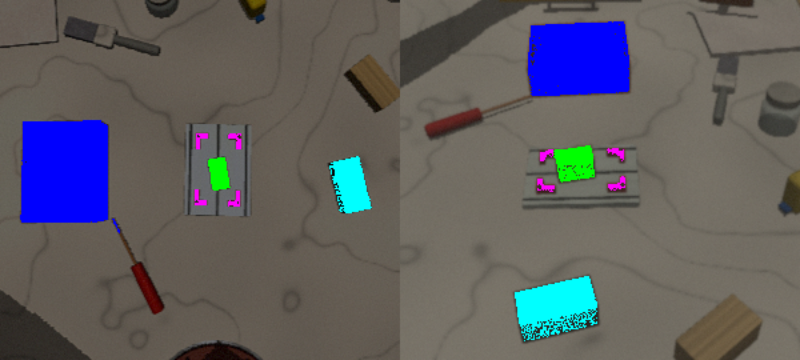

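```bash
python3 - <<'E'
from h import *
for n,B,O in(("top",(338,205,388,262),(250,205,280,245)),("side",(180,298,255,352),(212,200,252,235))):
    im=cv2.imread(f"pics/{n}0.png");hsv=cv2.cvtColor(cv2.GaussianBlur(im,(3,3),0) if n=="side" else im,cv2.COLOR_BGR2HSV);H,S,V=[hsv[...,i].astype(int) for i in range(3)]
    pine=(H>8)&(H<25)&(S>80)&(V>85)&roi(im,*O)
    wal=(S>70)&(V<110)&(V>(28 if n=="top" else 49))&((H<25)|(H>160))&roi(im,*B)
    wal=cv2.morphologyEx(wal.astype(np.uint8),cv2.MORPH_OPEN,np.ones((3,3)))>0
    print(n,"pine",rect(n,pine,.057),"wal",rect(n,wal,.045))
    if n=="top":
        org=(S>130)&((H<22)|(H>172))&(V>85)&roi(im,105,175,190,270)
        print("bin floor",rect(n,org,.005))
E
```

```text
top pine (array([445.2,  -1. ,  57.4,  30.9,  10.1]), 67) wal (array([ 426.9, -250.9,   99.5,   48.8,   12.5]), 111)
bin floor (array([451.7, 315.5, 194.7, 158. ,   1.7]), 351)
side pine (array([445.4,  -1.2,  58.1,  32.8,   8.3]), 72) wal (array([ 428.4, -251.1,   96.8,   48.3,   13.2]), 157)
```

The two views agree to about 2 mm. The offcut is at (0.445, -0.001) with yaw 9°, the blank at (0.4275, -0.251) with yaw 12.8°, and the nest at about (0.455, 0.001) with yaw about -0.5°. The bin is near (0.447, 0.302). Offcut first.

```bash
python3 - <<'E'
from h import *
for p,y in(([.445,-.001,.2],9.2),([.447,.302,.2],0),([.4275,-.251,.2],12.8),([.455,.001,.2],-.5)):
  for k in(0,180,-180):
    q=robot.ik(p,[180,0,y+k]);print(p,y+k,None if q is None else np.round(q,0))
Y=9.2+180
robot.move_pose([.445,-.001,.2],[180,0,Y])
print(robot.line_to([.445,-.001,.092],vel=.1,guard=10))
robot.set_gripper(0.0); s=robot.observe();print(s["time"],s["gripper_width"],s["tool_pos"],s["ft_force"])
robot.line_to([.445,-.001,.22],vel=.15)
s=robot.observe();print(s["time"],s["gripper_width"],s["ft_force"])
for n in("top","side"): cv2.imwrite(f"pics/{n}1.png",robot.grab_frame(n))
E
```

```text
[0.445, -0.001, 0.2] 9.2 [-17. -22. -31.  81.   0. 154.]
[0.445, -0.001, 0.2] 189.2 [-17. -22. -31.  81.   0. -26.]
[0.445, -0.001, 0.2] -170.8 [-17. -22. -31.  81.   0. -26.]
[0.447, 0.302, 0.2] 0 [  20.   -4.  -16.   79.    0. -160.]
[0.447, 0.302, 0.2] 180 [ 20.  -4. -16.  79.   0.  20.]
[0.447, 0.302, 0.2] -180 [ 20.  -4. -16.  79.   0.  20.]
[0.4275, -0.251, 0.2] 12.8 [-46. -12. -23.  79.   0. 122.]
[0.4275, -0.251, 0.2] 192.8 [-46. -12. -23.  79.   0. -58.]
[0.4275, -0.251, 0.2] -167.2 [-46. -12. -23.  79.   0. -58.]
[0.455, 0.001, 0.2] -0.5 [-16. -20. -29.  81.   0. 164.]
[0.455, 0.001, 0.2] 179.5 [-16. -20. -29.  81.   0. -16.]
[0.455, 0.001, 0.2] -180.5 [-16. -20. -29.  81.   0. -16.]
False
3.9583 0.03351629462855418 [ 0.44525981 -0.00107987  0.09233536] [ 0.22996017 -0.2708143   3.50080626]
4.9583 0.03359100437496706 [-0.280187    0.09834808 -0.09004653]
```

View pics/side1.png

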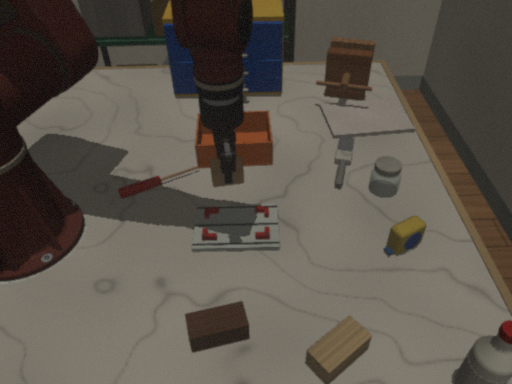

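The side view shows the offcut in the fingers (opening 33.6 mm) near pixel (227,175), and the nest at (236,226) is empty. On to the bin.

```bash
python3 - <<'E'
from h import *
robot.line_to([.447,.302,.22],vel=.25,rotation=[180,0,180])
print(robot.line_to([.447,.302,.148],vel=.15,guard=15), robot.observe()["gripper_width"])
robot.set_gripper(0.085); robot.pause(.3)
robot.line_to([.447,.302,.24],vel=.25)
robot.move_pose([.4275,-.251,.2],[180,0,192.8])
for n in("top","side"): cv2.imwrite(f"pics/{n}2.png",robot.grab_frame(n))
s=robot.observe();print(s["time"],s["gripper_width"],s["ft_force"])
im=[cv2.imread(f"pics/{n}2.png") for n in("top","side")]
cv2.imwrite("pics/c2.png",cv2.resize(np.hstack(im),(800,300)))
for n,N in(("top",(236,185,292,260)),("side",(190,200,285,250))):
    hsv=cv2.cvtColor(cv2.imread(f"pics/{n}2.png"),cv2.COLOR_BGR2HSV);H,S,V=[hsv[...,i].astype(int) for i in range(3)]
    red=((H<6)|(H>172))&(S>130)&roi(V,*N)
    print(rect_pts(n,np.argwhere(red)[:,::-1],.024))
    pl=(S<40)&(V>70)&roi(V,*N); print("plate?",rect(n,cv2.morphologyEx(pl.astype(np.uint8),cv2.MORPH_CLOSE,np.ones((5,5))),.012))
E
```

```text
False 0.03349344009182572
10.525 0.08472744522656465 [-0.54712645  0.3775241   0.44377822]
(array([454.2,   2.1, 139.9,  86.5,  -0.6]), 231)
plate? (array([4.546e+02, 1.100e+00, 1.937e+02, 1.451e+02, 4.000e-01]), 270)
(array([510.4,  -0.6,  93.8,  26.4,  89.8]), 129)
plate? (array([494.4,   5.4, 151.4, 128.9,  86.3]), 216)
```

View pics/c2.png

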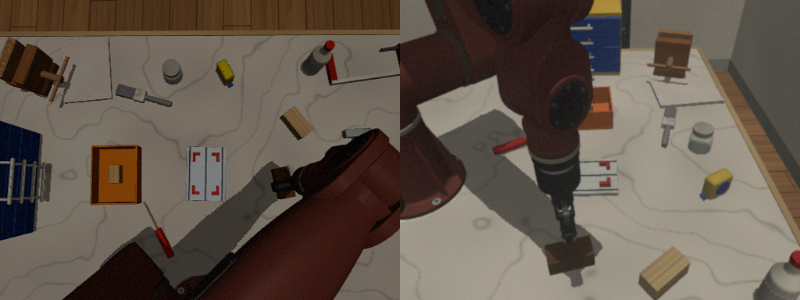

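In the top view the offcut lies in the bin at about (148,222) in full-size pixels. The walnut blank, under the gripper, has not moved. The nest is (0.4545, 0.0012), yaw about -0.2°. Picking the blank now.

```bash
python3 - <<'E'
from h import *
print(robot.line_to([.4275,-.251,.080],vel=.08,guard=10))
robot.set_gripper(0.0); s=robot.observe();print(s["time"],s["gripper_width"],s["tool_pos"],s["ft_force"])
zg=s["tool_pos"][2]
robot.line_to([.4275,-.251,.22],vel=.15)
robot.line_to([.4545,.0012,.22],vel=.2,rotation=[180,0,179.8])
robot.line_to([.4545,.0012,.16],vel=.1)
s=robot.observe();print(s["time"],s["gripper_width"],s["tool_pos"],s["tcp_rot"],zg)
for n in("top","side"): cv2.imwrite(f"pics/{n}3.png",robot.grab_frame(n))
im=[cv2.imread(f"pics/{n}3.png")[150:290,180:340] for n in("top","side")]
cv2.imwrite("pics/c3.png",cv2.resize(np.hstack(im),(800,350)))
E
```

```text
False
12.6 0.049467961739976196 [ 0.42769105 -0.25120245  0.08036615] [-0.45147864  0.14741482  4.28361339]
15.85 0.049633158602986636 [0.45470491 0.0010573  0.16043542] [-1.79990484e+02  2.79386087e-02  1.79790620e+02] 0.08036615356793153
```

View pics/c3.png

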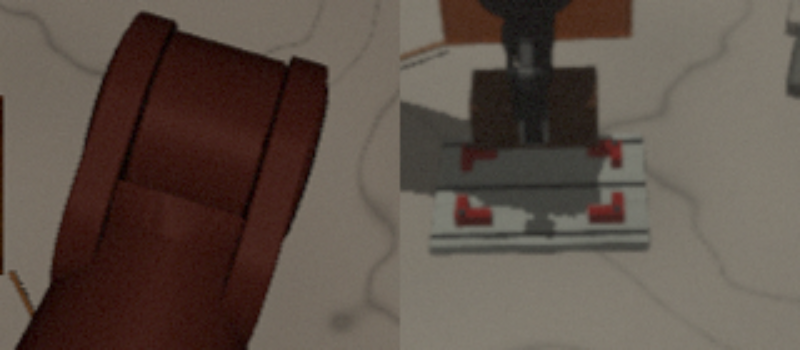

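The side view shows the blank held level above the nest, lined up with the stops in x. Lowering it with a force guard.

```bash
python3 - <<'E'
from h import *
robot.line_to([.4545,.0012,.105],vel=.06)
print(robot.line_to([.4545,.0012,.091],vel=.015,guard=6))
s=robot.observe();print(s["time"],s["gripper_width"],s["tool_pos"],s["ft_force"])
if s["tool_pos"][2]<.098:
    robot.set_gripper(0.085); robot.pause(.3)
    robot.line_to([.4545,.0012,.25],vel=.12)
    robot.move_pose([.40,.42,.3],[180,0,180])
    robot.pause(.2)
    for n in("top","side"): cv2.imwrite(f"pics/{n}4.png",robot.grab_frame(n))
    s=robot.observe();print(s["time"],s["gripper_width"],s["ft_force"])
    im=[cv2.imread(f"pics/{n}4.png") for n in("top","side")]
    cv2.imwrite("pics/c4.png",cv2.resize(np.hstack(im),(800,300)))
    for n in("top","side"):
        I=cv2.imread(f"pics/{n}4.png");cv2.imwrite(f"pics/{n}4z.png",cv2.resize(I[170:270,215:315] if n=="top" else I[180:260,180:300],(500,500) if n=="top" else (600,400),interpolation=cv2.INTER_NEAREST))
E
```

```text
True
17.8 0.04911847911364645 [0.4543928  0.00122877 0.0923687 ] [-0.24882916  0.5721384   5.00852075]
21.8833 0.08478529180666282 [-0.21406759 -0.76461353  0.14648141]
```

View pics/c4.png

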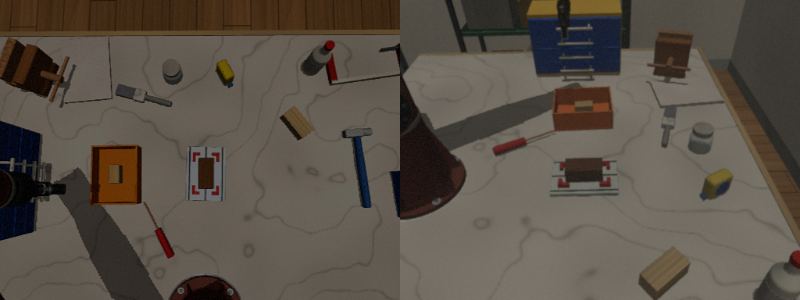

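View pics/side4z.png

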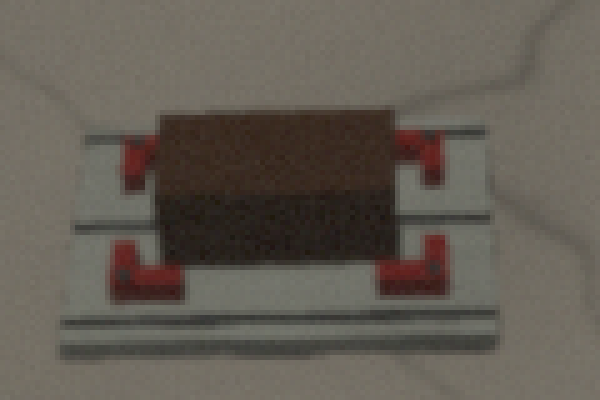

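View pics/top4z.png

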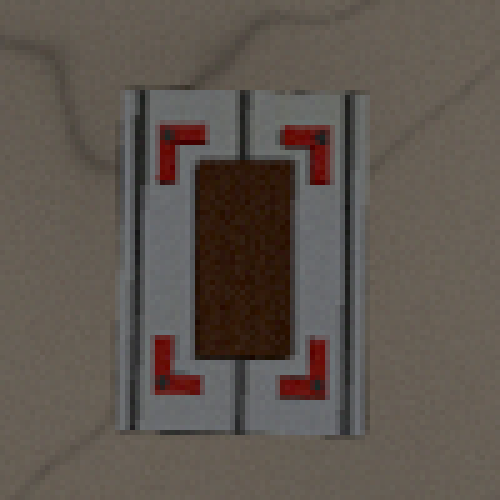

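The blank sits flat and centred between the stops: top-view pixels (254–273, 202–241), with a clear gap to each stop. The offcut lies in the bin near (148,222), and the gripper is clear of everything. One numeric check, then hand in.

```bash
python3 - <<'E'
from h import *
im=cv2.imread("pics/top4.png");hsv=cv2.cvtColor(im,cv2.COLOR_BGR2HSV);H,S,V=[hsv[...,i].astype(int) for i in range(3)]
w=(S>70)&(V<85)&(H>3)&(H<25)&roi(im,250,198,278,246)
r=((H<6)|(H>172))&(S>130)&(V>85)&roi(im,236,185,292,260)
a=rect("top",w,.057);b=rect_pts("top",np.argwhere(r)[:,::-1],.024);print(a,b)
if abs(a[0][0]-b[0][0])<8 and abs(a[0][1]-b[0][1])<8: robot.job_done();print("done")
E
```

```text
(array([453.1,   0.8,  97.6,  47.8,   0.5]), 113) (array([454.8,   2.1, 138.8,  86.4,  -0.6]), 181)
the job is handed in; nothing more can be done
done
```

I dropped the offcut into the orange scrap bin and set the walnut blank down between the four stops. I then moved the arm clear and handed the job in at about 22 s of the 54 s allowed.

- **Offcut:** it was gripped across its 34 mm width and let go just above the rim. The last pictures from both cameras show it lying in the bin; I checked this by eye only.
- **Blank:** I lowered it until the force guard tripped at about 5 N, with its underside on the plate, and only then opened the gripper. The top view puts its centre about 2 mm from the nest centre in x and 1 mm in y, turned about 1°. It looks flat in the side view.
- **Disagreements:** before the pick the two cameras agreed to about 2 mm, and my nest yaw estimates varied between -0.6° and +0.4°. One side-view re-measure of the nest was wrong because the arm covered part of it, so I ignored it. No other check failed.

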